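# Tip the front row of gudgeon pins into the parts tin

## Task

Carry the loaded pin tray level by its wooden bar to the grey tipping stand, set it down flat with its front foot close behind the stand's round bar, its low front edge over the parts tin, and let go. Then take the tray by the steel pull at its back and raise that end, so that the tray pivots on the stand's bar and only the two pins of the front row roll over the low lip into the tin. Lower the tray flat onto the stand again with the other four pins still in it, let go, and leave everything else on the bench alone.

Things in the scene. Friction and masses are not known exactly. Their poses are not given: they have to be found in the camera images.
- tray: Loose dark sheet-steel tray, 85 mm long (x, -43 to +42) by 137 mm wide (y), holding 3 rows of 2 pins. Origin: middle of its underside, at the bottom of its feet; z up. -x is its FRONT, the open side with the low lip; +x its rear, with the pull. Floor top at z = 13 mm; side and rear walls to z = 29; cross ribs 7 mm high at x = -14.5 and +12.5. 0.3 kg, with pins 0.7 kg, balanced under the carrying bar.
- carry_grip (a point): Middle of the tray's wooden carrying bar on its two posts, at (0, 0, 72) mm of the tray; axes as the tray. The bar runs along y, 137 mm long, 12 mm thick in x, from z = 63 to 81 mm; free beneath down to the tops of the pins at z = 33.
- front_lip (a point): Top of the tray's front lip, at (-41.5, 0, 15) mm of the tray. The lip is 2 mm high above the floor. With the tray tilted front down the front row rolls over it at about 35 to 40 degrees; the other rows cross their 7 mm ribs only beyond about 65 degrees.
- front_foot (a point): Corner between the floor's underside and the front face of the front foot, at (-30, 0, 10) mm of the tray. The tray stands on two cross feet, 10 mm high, 8 mm long in x, 120 mm in y, centred at x = -26 and +34 mm.
- pull: The steel pull fixed to the tray's rear (origin and axes are those of the tray): a round bar 12 mm in diameter along y, 96 mm long between two thin arms, its axis at x = 82, z = 40 mm of the tray, 40 mm behind the rear wall. Held with a light grip (25 N) it turns between the fingers as the tray is raised.
- pull_grip (a point): Middle of the pull's round bar, at (82, 0, 40) mm of the tray; axes as the tray.
- stand: Fixed grey steel stand: a plate with its top at z = 70 mm, x = -42 to +62, 150 mm wide (y), on two side legs. Origin on the bench, z up; -x is its front, where the tin is. A tray set down well has the stand's heading and its origin at about (0 to 15, 0, 70) mm of the stand. Raised at the rear, it turns about the stand's bar.
- stand_bar (a point): Middle of the axis of the stand's round front bar, at (-37, 0, 74) mm of the stand; the bar is 10 mm in diameter, along the stand's y, and stands 9 mm proud of the plate. With the tray in place it lies in the corner between the tray's front foot and floor.
- tin: Loose open white-enamelled parts tin on the bench, 110 mm (x) by 170 mm (y), 45 mm high, walls 3 mm; its rear part lies under the front of the stand's plate. Origin: middle of its underside, axes about as the stand.
- pin_front_a: Loose hollow steel gudgeon pin, 20 mm in diameter, 60 mm long, along its y axis; origin at its centre. It lies across the tray in the front row, right half: centre at (-28, -32.5, 23) mm of the tray, free to roll 2 mm either way.
- pin_front_b: Loose hollow steel gudgeon pin, 20 mm in diameter, 60 mm long, along its y axis; origin at its centre. It lies across the tray in the front row, left half: centre at (-28, 32.5, 23) mm of the tray, free to roll 2 mm either way.
- pin_mid_a: Loose hollow steel gudgeon pin, 20 mm in diameter, 60 mm long, along its y axis; origin at its centre. It lies across the tray in the mid row, right half: centre at (-1, -32.5, 23) mm of the tray, free to roll 2 mm either way.
- pin_mid_b: Loose hollow steel gudgeon pin, 20 mm in diameter, 60 mm long, along its y axis; origin at its centre. It lies across the tray in the mid row, left half: centre at (-1, 32.5, 23) mm of the tray, free to roll 2 mm either way.
- pin_back_a: Loose hollow steel gudgeon pin, 20 mm in diameter, 60 mm long, along its y axis; origin at its centre. It lies across the tray in the back row, right half: centre at (26, -32.5, 23) mm of the tray, free to roll 2 mm either way.
- pin_back_b: Loose hollow steel gudgeon pin, 20 mm in diameter, 60 mm long, along its y axis; origin at its centre. It lies across the tray in the back row, left half: centre at (26, 32.5, 23) mm of the tray, free to roll 2 mm either way.
- barrel: Bystander, leave alone: finned engine cylinder, 115 mm square, 91 mm high, 1.8 kg; origin under its middle.
- brush: Bystander, leave alone: wire brush lying along x, 190 mm long, 36 mm high; origin under its middle.
- grease: Bystander, leave alone: grease tube lying along x, 136 mm long, 40 mm wide, 22 mm high.
- wrench: Bystander, leave alone: wrench lying along x, 170 mm long.
Not all that is in view belongs to the job. Leave any orange or purple look-alike of the stand alone.

How it is judged:
By the outcome, as a careful person would: the job done as asked, in the order asked, and still so for the second after the job is handed in, with the robot touching nothing.
It also fails if it takes over 61 s, if anything falls off the work surface, if the arm or the gripper's body presses on something with over 40 N, if the wrist force passes 120 N, or if a joint passes its speed limit or range.

## Robot

A 6-joint arm with a two-finger parallel gripper is mounted at the origin on the work surface. World frame = base frame: x ahead of the robot, y to its left, z up, the work surface at z = 0. Lengths are in mm, angles in rad, forces in N, time in s.
With the tool pointing down it reaches from about 350 to 950 mm from the base axis. Payload 17.4 kg.
Tool frame: the origin (TCP) lies at the very end of the fingers, on their centre line; the grasp point (between the pads) lies 19 mm behind it; z points along the fingers, y is the line along which they close (so a half turn about z gives the same grasp; the last joint's range is limited). The gripper opens to 93 mm and grips with 3 to 60 N. Pads are 15 mm wide; open, the fingers measure 128 mm over their backs; the gripper's body (75 mm by 188 mm) begins 65 mm behind the grasp point.
Start: joints at [-1.305, 0.116, 1.442, -0, 1.584, -0.038], TCP at [201.916, -644.098, 189.946] pointing down, gripper open.
Joint ranges: [-2.83, 2.83], [-0.83, 2.19], [0.07, 2.5], [-1.14, 4.28], [0.01, 3], [-2.97, 2.97]. Speed limits (rad/s): [1.89, 1.89, 2.22, 3.14, 3.14, 3.14].

## Interface

Orientations are given as a unit quaternion [x, y, z, w].
In Python, from rig import r gives the robot as it stands.
- The arm moves only by the tool drive_tool, never from a script. Its arguments are lists of equal length, an entry for each row: "hand": the opening, from 0 (shut) to 1 (fully open); "xyz": the shift along the tool's x, y, z in cm, a list of three; "twist": the turn about the tool's z in degrees. A call has 1 to 10 rows; each row is the pose to reach, as a shift and turn from the pose commanded when the call began, along the tool's axes at that moment; what a row does not reach only later rows make up. A row lasts 1/12 s, in which the tool goes at most 41.7 mm and 7.16 degrees, less where a joint would pass 70% of its speed; a pose out of reach is approached as far as the arm can. A call with a gripper value outside its range is refused whole. The fingers move at their own pace and stop on an object; "force" is the grip in N (left out, the last holds). Time passes only in rows, so rows that repeat a pose let the fingers close. It gives the time, the measured TCP pose, the force, the opening and the grip force at its end, in the units of the state.
- r.get_state(): the state, without advancing time (a new reading comes with each control period).
- r.read_camera(name): name is "scene" or "top" or "wrist"; returns a dict with "frame" (480x640x3 uint8, red, green, blue), "fx", "fy", "cx", "cy" (pixels), "k1" (the pictures are not rectified: a ray, as slopes to the right and down, at radius r is drawn at 1 + k1 r^2 times it, then the intrinsics apply), "eye" and "orientation" of the camera in the world. Camera axes: x right, y down, z forward; pixel columns grow to the right and rows downward; lengths in mm; the calibration is good to about 2 mm. A picture is of the moment at which its call begins. There is no depth.
- r.hand_in(): hands the job in; it is judged then, once.
The state is a dict: "time": time; "joint_positions": joint angles; "qvel": joint speeds; "joint_efforts": joint torques, N m; "tcp_pos": TCP position; "ee_rot": TCP orientation; "ft_force": force on the tool from outside, world axes, zero at the start; "wrist_torque": the same for the moment, N m; "width": finger opening in mm; "grasp_force": force on a finger pad.
Only numpy, scipy, OpenCV 4.12 (cv2) and the standard library are available. Lean on these libraries where they do the work, as an engineer would, in place of code of your own. Each camera call takes 0.05 s, during which the arm holds its last target. There are 200 camera calls.

## Working session

There is one attempt and no reset: what is moved stays moved. The work goes in short steps, Python scripts to look and compute and a tool call to move; the robot and the scene stay as the last step left them, time stands still between calls to the robot, and variables do not carry over. Pictures are saved under pics/ and viewed, at most 10 in all, crops included, and the job is handed in when it is done.

Besides the shell and the picture viewer there is one more tool, called after "Call:" as name([rows], argument=value, ...), one row to a line, values as JSON. drive_tool: Moves the arm, as the interface text tells. Its arguments: {"type":"object","properties":{"hand":{"type":"array"},"xyz":{"type":"array"},"twist":{"type":"array"},"force":{"type":"number"}},"required":["hand","xyz","twist"]}

```bash
ls; mkdir -p pics
cat > h.py <<'E'
import numpy as np, cv2
from scipy.spatial.transform import Rotation as R
def cam(r,n):
    c=r.read_camera(n); c['R']=R.from_quat(c['orientation']).as_matrix(); c['eye']=np.array(c['eye'],float); return c
def save(c,p): cv2.imwrite(p,c['frame'][:,:,::-1])
def ray(c,u,v):
    K=np.array([[c['fx'],0,c['cx']],[0,c['fy'],c['cy']],[0,0,1.]])
    x,y=cv2.undistortPoints(np.array([[[u,v]]],float),K,np.array([c['k1'],0,0,0.]))[0,0]
    return c['R']@np.array([x,y,1.])
def onz(c,u,v,z):
    d=ray(c,u,v); return c['eye']+d*(z-c['eye'][2])/d[2]
def proj(c,P):
    p=c['R'].T@(np.array(P,float)-c['eye']); x,y=p[0]/p[2],p[1]/p[2]; s=1+c['k1']*(x*x+y*y)
    return np.array([c['fx']*x*s+c['cx'],c['fy']*y*s+c['cy']])
E
python3 - <<'E'
from h import *
from rig import r
print(r.get_state())
for n in ("top","scene"):
    c=cam(r,n); save(c,f'pics/{n}0.png'); np.savez(f'{n}0.npz',**c); print(n,c['eye'],c['fx'],c['k1'],c['R'].round(3).tolist())
E
```

```text
pics
{'time': 0.0, 'joint_positions': array([-1.30481425e+00,  1.16467319e-01,  1.44227866e+00, -7.07181860e-06,
        1.58398520e+00, -3.78054746e-02]), 'qvel': array([-0.00029769, -0.0005332 ,  0.00044373, -0.00132407,  0.00120036,
        0.00028097]), 'joint_efforts': array([-7.58226579e-04, -7.21258307e+01, -6.22607660e+01,  7.80238467e-02,
        2.38575874e-02, -8.15730118e-05]), 'tcp_pos': array([ 201.83967411, -643.86464635,  189.20946675]), 'ee_rot': array([ 9.88486150e-01,  1.51310304e-01, -6.83179082e-05, -5.65158124e-04]), 'ft_force': array([ 0.01097994, -0.10571049,  0.5534281 ]), 'wrist_torque': array([ 0.06245715, -0.00108027,  0.01100724]), 'grasp_force': 0.0, 'width': 92.86708133373905}
top [ 412.29491333    6.87430113 1134.67599892] 479.6347094004145 0.023393820451778485 [[-0.002, -0.992, 0.125], [-1.0, -0.002, -0.029], [0.029, -0.125, -0.992]]
scene [1164.71463449 -523.14822593  914.82847385] 527.917299363892 -0.10753677269739209 [[0.6, 0.584, -0.547], [0.8, -0.423, 0.425], [0.017, -0.692, -0.721]]
```

View pics/top0.png

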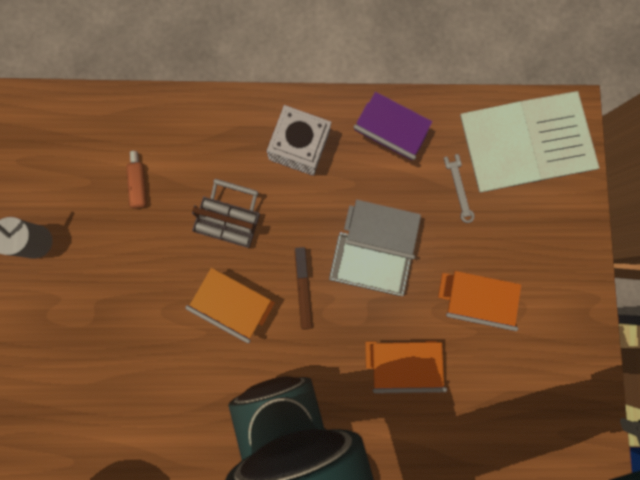

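View pics/scene0.png

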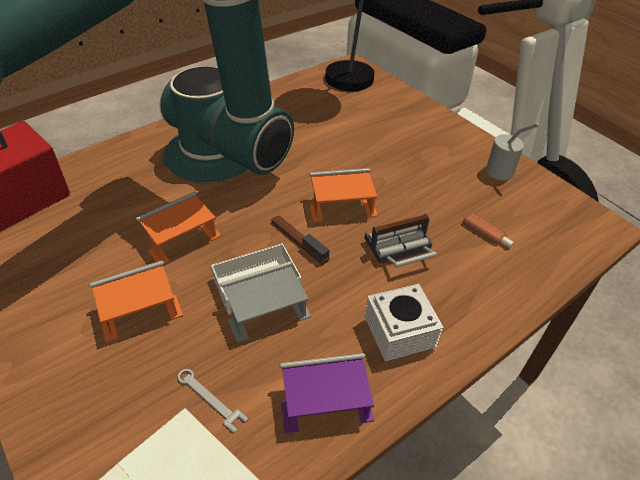

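The top view shows the tray at about (228,215) with its pull at (235,187). The grey stand is at about (382,230), with the tin at (370,268) in front of it. The barrel is at (300,137) and the brush at (303,290). I'll zoom in on the tray and stand.

Run:
```python
from h import *
t=cv2.imread('pics/top0.png');s=cv2.imread('pics/scene0.png')
a=lambda im,x,y,w,h:cv2.resize(im[y:y+h,x:x+w],(400,300),interpolation=cv2.INTER_CUBIC)
o=np.vstack([np.hstack([a(t,180,170,100,75),a(t,320,195,120,90)]),np.hstack([a(s,355,205,100,75),a(s,205,235,120,90)])])
cv2.imwrite('pics/z0.png',o)
```

```text
(no output)
```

View pics/z0.png

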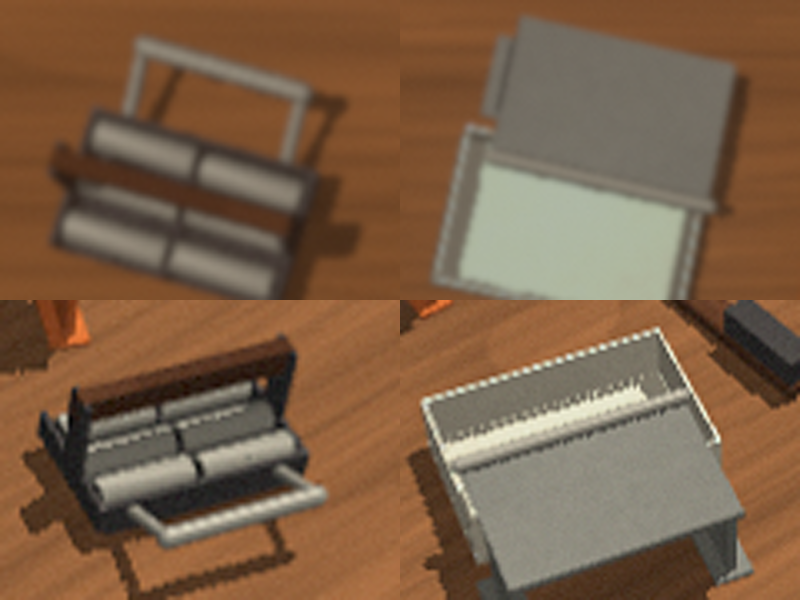

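The zoom shows the tray's bar in the top view, with ends at about (193.8,209.5) and (255.8,224.5). The pull bar runs (214.5,180.5)–(257,193.8). The stand's bar runs (347.6,242.4)–(414.5,257.1), and the plate's rear corners are (356.6,200.1) and (421.1,215.1).

Run:
```python
from h import *
T=dict(np.load('top0.npz'));S=dict(np.load('scene0.npz'))
def seg(c,a,b,z,n):
    A,B=onz(c,*a,z),onz(c,*b,z);m=(A+B)/2;d=A-B
    print(n,m.round(1),'len',np.linalg.norm(d).round(1),'heading',np.degrees(np.arctan2(-d[0],d[1])).round(2))
seg(T,(193.8,209.5),(255.8,224.5),76,'carry T')
seg(S,(428,217.5),(373.7,230),76,'carry S')
seg(T,(214.5,180.5),(257,193.8),40,'pull T')
seg(S,(436,252),(396,265),40,'pull S')
seg(T,(347.6,242.4),(414.5,257.1),74,'bar T')
seg(S,(292,262.9),(221.5,283.6),76,'bar S')
seg(T,(356.6,200.1),(421.1,215.1),70,'plate rear T')
```

```text
carry T [597.  168.8  76. ] len 141.7 heading -13.6
carry S [592.9 177.2  76. ] len 138.9 heading -18.25
pull T [673.6 150.5  40. ] len 103.4 heading -17.42
pull S [671.5 156.3  40. ] len 105.5 heading -13.85
bar T [ 524.4 -179.4   74. ] len 152.8 heading -12.39
bar S [ 525.  -172.4   76. ] len 155.4 heading -14.3
plate rear T [ 620.9 -199.7   70. ] len 150.0 heading -13.13
```

```bash
cat >> h.py <<'E'
def shift(r,P,heading):
    "tool shift (cm) and twist (deg) to put TCP at P with tool y along world heading (deg)"
    s=r.get_state(); M=R.from_quat(s['ee_rot']).as_matrix()
    d=M.T@(np.array(P,float)-s['tcp_pos'])/10
    h=np.degrees(np.arctan2(M[1,1],M[0,1])); tw=-(heading-h); tw=(tw+180)%360-180
    print('t',round(s['time'],2),'tcp',s['tcp_pos'].round(1),'yhead',h.round(2),'ft',s['ft_force'].round(1),'-> shift',d.round(2),'twist',round(tw,2))
E
python3 - <<'E'
from h import *
from rig import r
shift(r,[560,180,260],-14.5)
E
```

```text
t 0.1 tcp [ 201.9 -643.9  189.3] yhead -72.59 ft [-0.6  0.3 -0.5] -> shift [ 58.82 -67.91  -7.  ] twist -58.09
```

Call:
drive_tool([
  [2,-3,-7],
  [5,-6,-7],
  [8,-9,-7],
  [11,-12,-7],
  [14,-16,-7],
  [17,-20,-7],
  [20,-23,-7],
  [23,-27,-7],
  [26,-30,-7],
  [29,-34,-7],
], hand=[1,1,1,1,1,1,1,1,1,1], twist=[-4,-8,-12,-16,-20,-24,-28,-32,-36,-40])

```text
time: 0.93
tcp_pos: [354.9, -286.1, 259.7]
ee_rot: [0.876, 0.482, 0.0, -0.0]
ft_force: [0.8, -0.6, -0.2]
width: 92.9
grasp_force: 0.0
```

Run:
```python
from h import *
from rig import r
c=cam(r,'wrist');save(c,'pics/w0.png');np.savez('w0.npz',**c)
s=r.get_state();print(c['eye'],c['R'].round(3).tolist(),s['tcp_pos'])
print('bar',proj(c,[524.5,-177,74]),'tray',proj(c,[595,172,76]))
shift(r,[560,180,260],-14.5)
```

```text
[ 391.34371813 -227.55615104  454.42547942] [[0.845, -0.519, -0.132], [-0.535, -0.818, -0.209], [0.001, 0.247, -0.969]] [ 357.20161372 -280.99414825  260.33090716]
bar [410.78672386  21.43365767] tray [ 254.94196492 -562.61441237]
t 0.98 tcp [ 357.2 -281.   260.3] yhead -31.9 ft [1.3 1.1 2.7] -> shift [49.85 -7.14  0.13] twist -17.4
```

Run:
```python
from h import *
from rig import r
shift(r,[550,-170,270],-13)
```

```text
t 0.98 tcp [ 357.2 -281.   260.3] yhead -31.9 ft [1.3 1.1 2.7] -> shift [19.61 10.5  -0.92] twist -18.9
```

Call:
drive_tool([
  [2.5,1.5,-1],
  [5.5,3,-1],
  [8.5,4.5,-1],
  [11.5,6,-1],
  [14.5,7.5,-1],
  [17.5,9.5,-1],
  [19,10.5,-1],
  [19.5,10.5,-1],
  [19.5,10.5,-1],
  [19.5,10.5,-1],
], hand=[1,1,1,1,1,1,1,1,1,1], twist=[-3,-6,-9,-12,-15,-17,-19,-19,-19,-19])

```text
time: 1.82
tcp_pos: [547.8, -180.4, 269.7]
ee_rot: [0.786, 0.618, -0.0, -0.0]
ft_force: [0.5, 0.6, 0.3]
width: 93.1
grasp_force: 0.0
```

Run:
```python
from h import *
from rig import r
c=cam(r,'wrist');save(c,'pics/w1.png');np.savez('w1.npz',**c)
print('bar',proj(c,[524.5,-177,74]))
shift(r,[595,172,240],-14.5)
```

```text
bar [297.79012167 216.05193807]
t 1.87 tcp [ 547.6 -180.7  270. ] yhead -13.65 ft [-0.2  0.1  0.4] -> shift [35.39 -3.72  2.99] twist 0.85
```

View pics/w1.png

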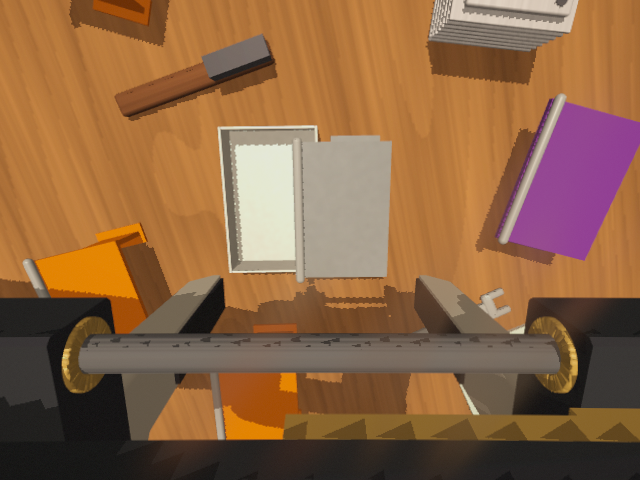

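The wrist view shows the stand's bar from (296.5,138) to (299.5,281), with the plate's rear edge at (391,141)–(387.5,276). The tin is in front of it, from (219,127) to (230,272).

Run:
```python
from h import *
W=dict(np.load('w1.npz'))
def seg(c,a,b,z,n):
    A,B=onz(c,*a,z),onz(c,*b,z);m=(A+B)/2;d=A-B
    print(n,m.round(1),'len',np.linalg.norm(d).round(1),'heading',np.degrees(np.arctan2(-d[0],d[1])).round(2))
    return m
m=seg(W,(297,138.5),(300,281),76,'bar')
p=seg(W,(391.5,141),(387.5,276.5),70,'rear')
print(np.linalg.norm((m-p)[:2]), 'expect 99', np.degrees(np.arctan2(*(p-m)[1::-1])))
seg(W,(219,127),(230,272),45,'tin front')
seg(W,(219,127),(317,126),45,'tin side')
```

```text
bar [ 526.3 -174.    76. ] len 155.5 heading -13.18
rear [ 622.9 -196.8   70. ] len 149.8 heading -12.45
99.22986900008654 expect 99 -13.315919517997804
tin front [ 443.2 -147.3   45. ] len 168.2 heading -12.98
tin side [514.6 -77.4  45. ] len 107.7 heading 77.09
```

Call:
drive_tool([
  [3,-0.5,0],
  [7,-1,0.5],
  [11,-1.5,1],
  [15,-2,1.5],
  [19,-2.5,2],
  [23,-3,2.5],
  [27,-3,3],
  [31,-3.5,3],
  [34,-3.7,3],
  [35.4,-3.7,3],
], hand=[1,1,1,1,1,1,1,1,1,1], twist=[0,0,0,0,0,0,0,1,1,1])

```text
time: 2.7
tcp_pos: [595.1, 174.7, 240.1]
ee_rot: [0.791, 0.612, 0.0, -0.0]
ft_force: [0.1, -0.2, 0.6]
width: 92.7
grasp_force: 0.0
```

Call:
drive_tool([
  [0,0,0],
  [0,0,0],
], hand=[1,1], twist=[0,0])

```text
time: 2.87
tcp_pos: [595.4, 171.7, 240.1]
ee_rot: [0.791, 0.612, -0.0, 0.0]
ft_force: [-0.7, -0.2, -0.2]
width: 93.0
grasp_force: 0.0
```

Run:
```python
from h import *
from rig import r
c=cam(r,'wrist');save(c,'pics/w2.png');np.savez('w2.npz',**c)
shift(r,[595,172,53],-14.5)
```

```text
t 2.92 tcp [595.4 171.1 240.2] yhead -14.65 ft [ 0.4 -0.9  0.1] -> shift [ 0.09 -0.07 18.72] twist -0.15
```

View pics/w2.png

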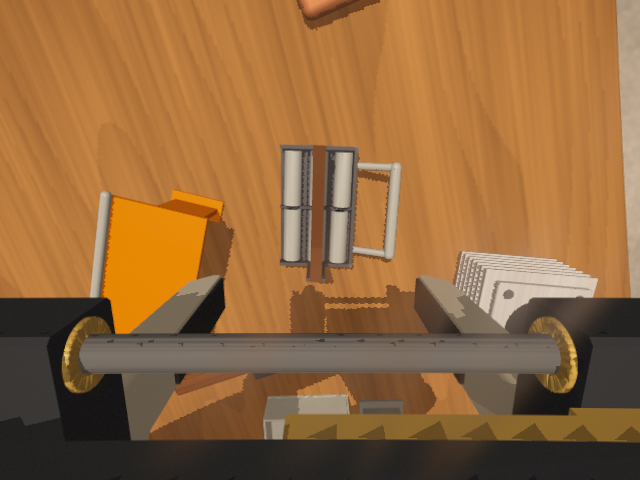

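The bar runs from (319.5,147) to (316,280), and the pull from (396,165) to (391,259). The tray lies level and full.

Run:
```python
from h import *
from rig import r
W=dict(np.load('w2.npz'))
def seg(c,a,b,z,n):
    A,B=onz(c,*a,z),onz(c,*b,z);m=(A+B)/2;d=A-B
    print(n,m.round(1),'len',np.linalg.norm(d).round(1),'heading',np.degrees(np.arctan2(-d[0],d[1])).round(2))
    return m
m=seg(W,(319.5,147),(316,280),81,'carry')
p=seg(W,(396.5,165),(391.5,258),42,'pull')
seg(W,(281,146),(281,266),27,'front')
print(np.linalg.norm((p-m)[:2]),np.degrees(np.arctan2(*(p-m)[1::-1])))
shift(r,[m[0],m[1],53],-14.8)
```

```text
carry [594.9 175.8  81. ] len 132.9 heading -16.07
pull [674.6 151.8  42. ] len 102.7 heading -14.62
front [554.4 185.6  27. ] len 136.7 heading -16.04
83.24672301350095 -16.77081164528022
t 2.92 tcp [595.4 171.1 240.2] yhead -14.65 ft [ 0.4 -0.9  0.1] -> shift [ 0.46 -0.18 18.72] twist 0.15
```

Call:
drive_tool([
  [0.4,0,2],
  [0.4,-0.1,5],
  [0.4,-0.1,8],
  [0.4,-0.1,11],
  [0.4,-0.1,14],
  [0.4,-0.1,16.5],
  [0.4,-0.1,18],
  [0.4,-0.1,18.7],
  [0.4,-0.1,18.7],
  [0.4,-0.1,18.7],
], hand=[0.6,0.6,0.6,0.6,0.6,0.6,0.6,0.6,0.6,0.6], twist=[1,1.3,1.3,1.3,1.3,1.3,1.3,1.3,1.3,1.3])

```text
time: 3.75
tcp_pos: [596.2, 176.2, 54.3]
ee_rot: [0.798, 0.602, 0.001, 0.0]
ft_force: [-0.1, -0.5, 0.2]
width: 55.7
grasp_force: 0.0
```

Call:
drive_tool([
  [0,0,0],
  [0,0,0],
  [0,0,0],
  [0,0,0],
  [0,0,0],
  [0,0,0],
  [0,0,0],
  [0,0,0],
  [0,0,0],
  [0,0,0],
], hand=[0.3,0.2,0.15,0.1,0.05,0,0,0,0,0], twist=[0,0,0,0,0,0,0,0,0,0], force=50)

```text
time: 4.58
tcp_pos: [595.5, 176.6, 52.9]
ee_rot: [0.798, 0.603, -0.0, -0.0]
ft_force: [0.7, -0.0, -0.0]
width: 0.4
grasp_force: 0.0
```

The fingers closed to 0.4 mm, so they missed the bar. I'll look before doing anything else.

Run:
```python
from h import *
from rig import r
c=cam(r,'wrist');s=cam(r,'scene');t=cam(r,'top');np.savez('s3.npz',**s)
f=lambda c,x,y,w,h:cv2.resize(c['frame'][y:y+h,x:x+w,::-1],(400,300))
cv2.imwrite('pics/m3.png',np.vstack([np.hstack([f(c,0,0,640,480),f(s,320,150,160,120)]),np.hstack([f(t,160,150,160,120),f(c,200,150,240,180)])]))
print(proj(c,[595,175,72]),proj(s,[595,175,72]))
```

```text
[319.49390112 290.15029143] [400.99987875 225.78210026]
```

View pics/m3.png

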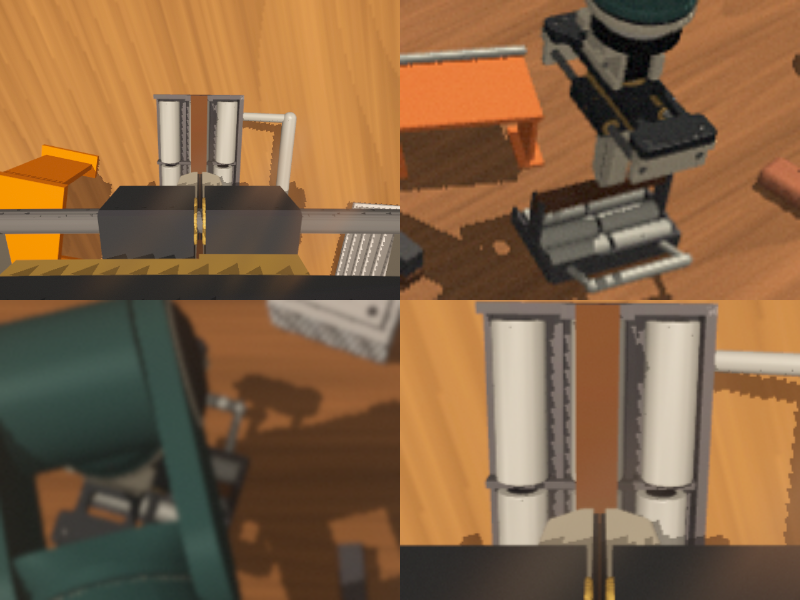

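Run:
```python
from h import *
from rig import r
s=dict(np.load('s3.npz'));st=r.get_state();p=st['tcp_pos'];print(p)
for z in (0,19,40): print(z,proj(s,p+[0,0,z]))
u=np.array([np.cos(np.radians(-16)),np.sin(np.radians(-16)),0]);v=np.array([-u[1],u[0],0]);o=np.array([595,175,0.])
f=s['frame'][150:270,320:480,::-1].copy();f=cv2.resize(f,(800,600),interpolation=cv2.INTER_CUBIC)
P=lambda q:tuple(int(a) for a in (proj(s,q)-[320,150])*5)
for x in(-6,6):
  for z in(63,81):cv2.line(f,P(o+u*x+v*68.5+[0,0,z]),P(o+u*x-v*68.5+[0,0,z]),(0,255,0),1)
cv2.line(f,P(o+u*82+v*48+[0,0,40]),P(o+u*82-v*48+[0,0,40]),(0,255,0),1)
cv2.circle(f,P(p),5,(0,0,255),-1);cv2.circle(f,P(p+[0,0,19]),5,(255,0,0),-1)
cv2.imwrite('pics/s3.png',f)
```

```text
[595.55379448 176.64319309  52.89648164]
0 [400.56337995 231.50208915]
19 [401.67319346 225.66083642]
40 [402.92589076 219.05272267]
```

View pics/s3.png

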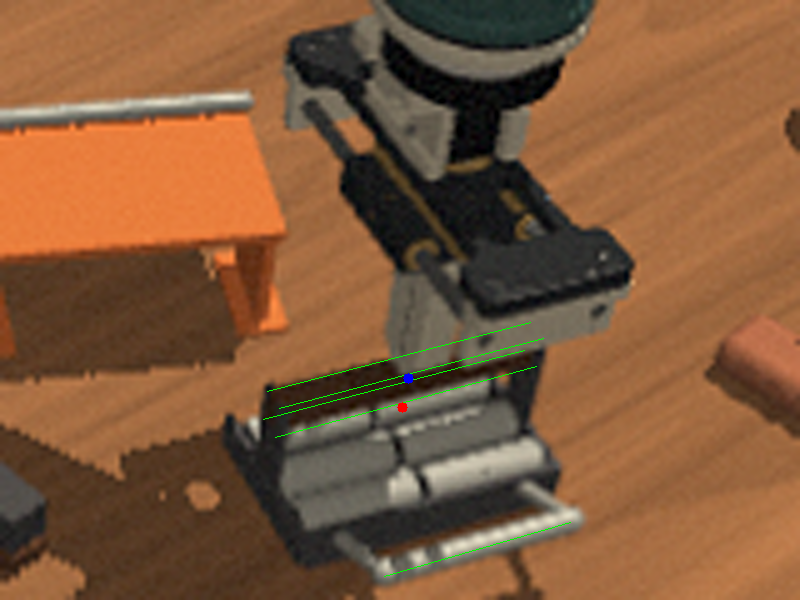

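Run:
```python
from h import *
from rig import r
W=dict(np.load('w1.npz'))
# tool axes in w1: camera x = tool y ; TCP at w1
from scipy.spatial.transform import Rotation as R
p=np.array([547.6,-180.7,270.]);h=np.radians(-13.65)
y=np.array([np.cos(h),np.sin(h),0]);x=np.array([-y[1],y[0],0])
for z in (0,15,30,45): print(z,proj(W,p+x*7.5+y*46.5+[0,0,z]).round(1),proj(W,p+x*7.5+y*64+[0,0,z]).round(1),proj(W,p-x*7.5+y*46.5+[0,0,z]).round(1))
c=cam(r,'wrist');p=r.get_state()['tcp_pos'];save(c,'pics/w3.png');np.savez('w3.npz',**c);h=np.radians(-15.9)
y=np.array([np.cos(h),np.sin(h),0]);x=np.array([-y[1],y[0],0])
for z in (0,15,30,45): print(z,proj(c,p+x*7.5+[0,0,z]).round(1),proj(c,p+x*7.5+y*17+[0,0,z]).round(1))
a=cv2.resize(cv2.imread('pics/w1.png')[250:400,180:480],(600,300));b=cv2.resize(cv2.imread('pics/w3.png')[230:380,170:470],(600,300))
cv2.imwrite('pics/f.png',np.vstack([a,b]))
```

```text
0 [402.3 262.8] [433.7 262.9] [400.8 287.9]
15 [408.8 271.6] [442.5 271.7] [407.  298.4]
30 [416.2 281.9] [452.9 282. ] [414.2 310.7]
45 [425.1 294. ] [465.1 294.1] [422.7 325.1]
0 [319.5 261.9] [349.8 261.9]
15 [319.6 270.6] [352.2 270.6]
30 [319.6 280.7] [355.  280.8]
45 [319.7 292.7] [358.3 292.8]
```

View pics/f.png

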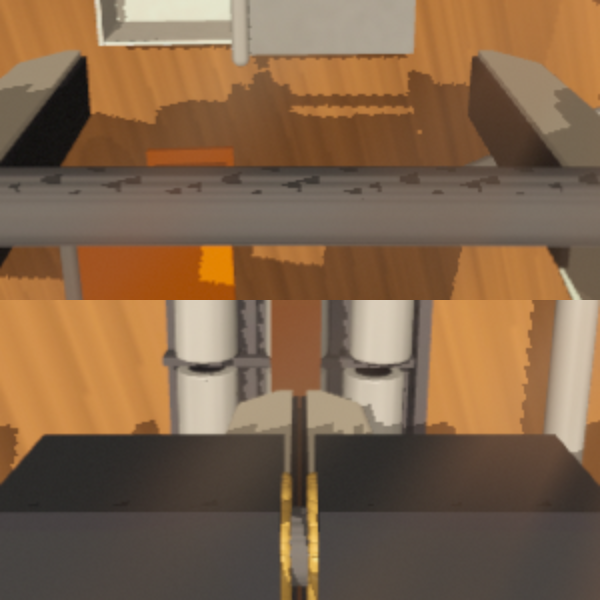

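The scene picture with the tray model drawn in fits the tray. The fingertips sit just above the bar, so the real tips are about 28 mm higher than the reported TCP. The bar lines up with the gap between the fingers, so I'll open and go about 28 mm deeper, watching the force.

Call:
drive_tool([
  [0,0,0],
  [0,0,0],
  [0,0,0],
  [0,0,0.5],
  [0,0,1],
  [0,0,1.5],
  [0,0,2],
  [0,0,2.5],
  [0,0,2.8],
  [0,0,2.8],
], hand=[0.6,0.6,0.6,0.6,0.6,0.6,0.6,0.6,0.6,0.6], twist=[0,0,0,0,0,0,0,0,0,0])

```text
time: 5.62
tcp_pos: [595.1, 176.5, 23.9]
ee_rot: [0.798, 0.603, -0.001, -0.0]
ft_force: [0.6, -0.0, -0.7]
width: 55.1
grasp_force: 0.0
```

Call:
drive_tool([
  [0,0,0],
  [0,0,0],
  [0,0,0],
  [0,0,0],
  [0,0,0],
  [0,0,0],
  [0,0,0],
  [0,0,0],
  [0,0,0],
  [0,0,0],
], hand=[0.4,0.3,0.2,0.1,0,0,0,0,0,0], twist=[0,0,0,0,0,0,0,0,0,0], force=50)

```text
time: 6.45
tcp_pos: [595.3, 176.7, 24.8]
ee_rot: [0.798, 0.603, -0.0, -0.0]
ft_force: [-3.8, 0.8, -1.7]
width: 11.5
grasp_force: 50.0
```

Gripped, at 11.5 mm width. Lifting.

Call:
drive_tool([
  [0,0,-0.2],
  [0,0,-0.6],
  [0,0,-1.2],
  [0,0,-2.2],
  [0,0,-3.5],
  [0,0,-5],
  [0,0,-6.5],
  [0,0,-8],
  [0,0,-9.5],
  [0,0,-11],
], hand=[0,0,0,0,0,0,0,0,0,0], twist=[0,0,0,0,0,0,0,0,0,0])

```text
time: 7.28
tcp_pos: [595.6, 176.7, 136.9]
ee_rot: [0.798, 0.603, 0.0, 0.0]
ft_force: [0.4, 0.3, -7.8]
width: 11.5
grasp_force: 50.0
```

Call:
drive_tool([
  [0,0,-1.2],
  [0,0,-1.8],
  [0,0,-2],
  [0,0,-2],
], hand=[0,0,0,0], twist=[0,0,0,0])

```text
time: 7.62
tcp_pos: [595.6, 176.6, 155.1]
ee_rot: [0.798, 0.603, 0.0, 0.0]
ft_force: [0.4, 0.1, -8.6]
width: 11.6
grasp_force: 50.0
```

Run:
```python
from h import *
from rig import r
s=r.get_state();print(s['width'],s['grasp_force'],s['wrist_torque'].round(2),s['ft_force'])
c=cam(r,'wrist');save(c,'pics/w4.png')
shift(r,[567,-184.5,154.5],-13.1)
```

```text
11.559847353958984 49.989105463027954 [-0.03 -0.07  0.05] [ 0.41660049  0.07143109 -8.63240447]
t 7.67 tcp [595.4 176.6 154.4] yhead -15.89 ft [ 0.3  1.1 -7.9] -> shift [-3.551e+01  7.160e+00 -1.000e-02] twist -2.79
```

View pics/w4.png

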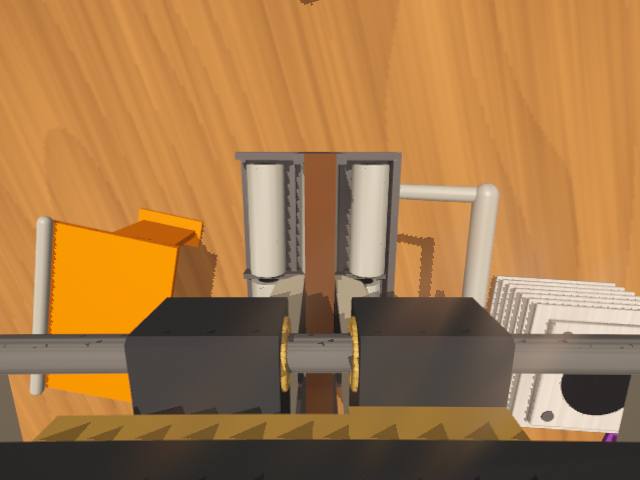

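The tray hangs level on its bar (bar between columns 303 and 336) and the wrist moment is small. Carrying it to the stand.

Call:
drive_tool([
  [-0.4,0.1,0],
  [-1.2,0.2,0],
  [-2.35,0.5,0],
  [-3.9,0.8,0],
  [-5.9,1.2,0],
  [-8.25,1.65,0],
  [-10.8,2.15,0],
  [-13.35,2.7,0],
  [-15.9,3.2,0],
  [-18.4,3.7,0],
], hand=[0,0,0,0,0,0,0,0,0,0], twist=[0,0,0,0,0,0,0,0,0,0])

```text
time: 8.5
tcp_pos: [580.0, -13.1, 154.9]
ee_rot: [0.798, 0.602, -0.0, 0.0]
ft_force: [-0.2, -0.2, -7.4]
width: 11.8
grasp_force: 50.0
```

Call:
drive_tool([
  [-2.55,0.5,0],
  [-5.1,1.05,0],
  [-7.65,1.55,0],
  [-10,2,0],
  [-12.15,2.45,0],
  [-13.9,2.8,0],
  [-15.3,3.1,0],
  [-16.3,3.3,0],
  [-16.9,3.4,0],
  [-17.1,3.45,0],
], hand=[0,0,0,0,0,0,0,0,0,0], twist=[-0.2,-0.6,-1,-1.4,-1.8,-2.2,-2.5,-2.7,-2.8,-2.8])

```text
time: 9.33
tcp_pos: [566.6, -185.6, 154.8]
ee_rot: [0.783, 0.621, -0.0, -0.0]
ft_force: [-0.3, -0.3, -8.5]
width: 11.6
grasp_force: 50.0
```

Call:
drive_tool([
  [0,0,0],
  [0,0,0],
], hand=[0,0], twist=[0,0])

```text
time: 9.5
tcp_pos: [567.1, -184.0, 154.9]
ee_rot: [0.783, 0.622, 0.0, -0.0]
ft_force: [-0.1, 0.1, -8.5]
width: 11.2
grasp_force: 50.0
```

Run:
```python
from h import *
from rig import r
shift(r,[567,-184.5,94.5],-13.1)
c=cam(r,'wrist');save(c,'pics/w5.png');np.savez('w5.npz',**c)
for n in('top','scene'):
    d=cam(r,n);save(d,f'pics/{n}5.png');np.savez(f'{n}5.npz',**d)
```

```text
t 9.5 tcp [ 567.1 -184.   154.9] yhead -13.08 ft [-0.1  0.1 -8.5] -> shift [-0.05  0.01  6.04] twist 0.02
```

Call:
drive_tool([
  [0,0,0.4],
  [0,0,1.2],
  [0,0,2.2],
  [0,0,3.2],
  [0,0,4],
  [0,0,4.6],
  [0,0,5],
  [0,0,5.3],
  [0,0,5.5],
  [0,0,5.6],
], hand=[0,0,0,0,0,0,0,0,0,0], twist=[0,0,0,0,0,0,0,0,0,0])

```text
time: 10.48
tcp_pos: [567.2, -184.4, 98.9]
ee_rot: [0.783, 0.622, 0.0, 0.0]
ft_force: [0.8, 0.3, -7.8]
width: 11.5
grasp_force: 50.0
```

Call:
drive_tool([
  [0,0,0.1],
  [0,0,0.2],
  [0,0,0.3],
], hand=[0,0,0], twist=[0,0,0])

```text
time: 10.73
tcp_pos: [567.2, -184.4, 96.1]
ee_rot: [0.783, 0.622, 0.0, 0.0]
ft_force: [-0.2, -1.0, -8.4]
width: 11.5
grasp_force: 50.0
```

Call:
drive_tool([
  [0,0,0.1],
  [0,0,0.2],
  [0,0,0.2],
], hand=[0,0,0], twist=[0,0,0])

```text
time: 10.98
tcp_pos: [567.2, -184.4, 94.8]
ee_rot: [0.783, 0.622, 0.0, 0.0]
ft_force: [-4.2, 1.4, 1.8]
width: 11.7
grasp_force: 50.0
```

The tray came down at the expected height (contact at 94.8) and the load transferred cleanly. Releasing, then rising.

Call:
drive_tool([
  [0,0,0],
  [0,0,0],
  [0,0,0],
  [0,0,0],
  [0,0,0],
  [0,0,-1],
  [0,0,-3],
  [0,0,-5],
  [0,0,-7],
  [0,0,-8],
], hand=[0.1,0.2,0.4,0.6,0.6,0.6,0.6,0.6,0.6,0.6], twist=[0,0,0,0,0,0,0,0,0,0])

```text
time: 11.82
tcp_pos: [567.8, -184.6, 177.4]
ee_rot: [0.783, 0.622, 0.001, 0.001]
ft_force: [0.0, 0.1, -0.5]
width: 55.5
grasp_force: 0.0
```

Call:
drive_tool([
  [0,2,-1],
  [0,4.5,-1],
  [0,7,-1],
  [0,8.2,-1],
  [0,8.2,-1],
], hand=[0.6,0.6,0.6,0.6,0.6], twist=[0,0,0,0,0])

```text
time: 12.23
tcp_pos: [648.4, -203.3, 183.0]
ee_rot: [0.783, 0.622, -0.0, -0.0]
ft_force: [-1.5, -0.3, -0.0]
width: 55.7
grasp_force: 0.0
```

Run:
```python
from h import *
from rig import r
shift(r,[647,-203,62.8],-13.1)
c=cam(r,'wrist');save(c,'pics/w6.png');np.savez('w6.npz',**c)
u=np.array([np.cos(np.radians(-13.1)),np.sin(np.radians(-13.1)),0]);v=np.array([-u[1],u[0],0])
o=np.array([567.2,-184.4,70]);st=np.array([561.8,-184,0])
f=c['frame'][:,:,::-1].copy();P=lambda q:tuple(int(round(a)) for a in proj(c,q))
L=lambda o,a,b,col:cv2.line(f,P(o+u*a[0]+v*a[1]+[0,0,a[2]]),P(o+u*b[0]+v*b[1]+[0,0,b[2]]),col,1)
for x in(-6,6):L(o,(x,-68.5,81),(x,68.5,81),(0,255,0))
L(o,(82,-48,40),(82,48,40),(0,255,0));L(o,(-43,-68,15),(-43,68,15),(0,255,0));L(o,(42,-68,29),(42,68,29),(0,255,0))
L(st,(-37,-75,79),(-37,75,79),(0,0,255));L(st,(62,-75,70),(62,75,70),(0,0,255))
cv2.imwrite('pics/o6.png',f)
```

```text
t 12.23 tcp [ 648.4 -203.3  183. ] yhead -13.08 ft [-1.5 -0.3 -0. ] -> shift [-1.000e-02 -1.300e-01  1.202e+01] twist 0.02
```

View pics/o6.png

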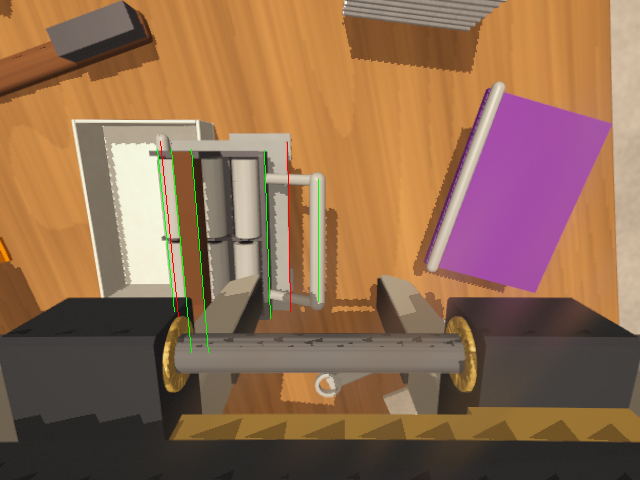

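The drawn tray and stand lines fall on the real edges: pull at column 317, rear wall at 267, stand bar at about 165. The tray therefore sits as planned. I'll close the fingers to about 28 mm so they clear the rear wall, then descend onto the pull.

Call:
drive_tool([
  [0,-0.1,1],
  [0,-0.1,2.5],
  [0,-0.1,4.5],
  [0,-0.1,6.5],
  [0,-0.1,8.5],
  [0,-0.1,10],
  [0,-0.1,11],
  [0,-0.1,11.7],
  [0,-0.1,12],
  [0,-0.1,12],
], hand=[0.3,0.3,0.3,0.3,0.3,0.3,0.3,0.3,0.3,0.3], twist=[0,0,0,0,0,0,0,0,0,0])

```text
time: 13.12
tcp_pos: [645.9, -202.7, 63.7]
ee_rot: [0.783, 0.622, -0.0, -0.0]
ft_force: [0.1, -0.2, -0.0]
width: 27.9
grasp_force: 0.0
```

Call:
drive_tool([
  [0,0,0],
  [0,0,0],
  [0,0,0],
  [0,0,0],
  [0,0,0],
  [0,0,0],
  [0,0,0],
  [0,0,0],
], hand=[0.2,0.1,0,0,0,0,0,0], twist=[0,0,0,0,0,0,0,0], force=25)

```text
time: 13.78
tcp_pos: [646.4, -202.9, 64.7]
ee_rot: [0.783, 0.622, 0.0, 0.001]
ft_force: [1.8, -0.9, 5.7]
width: 11.5
grasp_force: 25.0
```

Run:
```python
from h import *
from rig import r
shift(r,[647,-203,62.8],-13.1); print(r.get_state()['width'])
# arc of the pull about the stand bar, start after push of g mm: pull rel. pivot (117,36)
for g in (6,):
  for a in range(0,51,5):
    t=np.radians(a); y=117*np.cos(t)-36*np.sin(t)-117; z=117*np.sin(t)+36*np.cos(t)-36; print(a,(y/10).round(2),(z/10).round(2))
```

```text
t 13.78 tcp [ 646.4 -202.9   64.7] yhead -13.09 ft [ 1.8 -0.9  5.7] -> shift [0.   0.06 0.19] twist 0.01
11.54718587627531
0 0.0 0.0
5 -0.36 1.01
10 -0.8 1.98
15 -1.33 2.91
20 -1.94 3.78
25 -2.62 4.61
30 -3.37 5.37
35 -4.18 6.06
40 -5.05 6.68
45 -5.97 7.22
50 -6.94 7.68
```

Call:
drive_tool([
  [0,-0.1,0],
  [0,-0.2,0],
  [0,-0.3,0],
  [0,-0.4,0],
  [0,-0.5,0],
  [0,-0.5,0],
], hand=[0,0,0,0,0,0], twist=[0,0,0,0,0,0])

```text
time: 14.28
tcp_pos: [641.9, -201.8, 64.8]
ee_rot: [0.783, 0.622, 0.001, 0.001]
ft_force: [4.7, -1.2, 6.1]
width: 11.1
grasp_force: 25.0
```

Call:
drive_tool([
  [0,-0.05,0],
  [0,-0.1,0],
  [0,-0.1,0],
], hand=[0,0,0], twist=[0,0,0])

```text
time: 14.53
tcp_pos: [641.0, -201.6, 64.7]
ee_rot: [0.783, 0.622, 0.001, 0.001]
ft_force: [5.8, -1.8, 3.9]
width: 11.1
grasp_force: 25.0
```

Call:
drive_tool([
  [0,-0.05,0],
  [0,-0.1,0],
  [0,-0.1,0],
], hand=[0,0,0], twist=[0,0,0])

```text
time: 14.78
tcp_pos: [640.0, -201.4, 64.8]
ee_rot: [0.783, 0.622, 0.001, 0.001]
ft_force: [5.0, -1.1, 4.3]
width: 11.2
grasp_force: 25.0
```

Call:
drive_tool([
  [0,-0.05,0],
  [0,-0.1,0],
  [0,-0.1,0],
], hand=[0,0,0], twist=[0,0,0])

```text
time: 15.03
tcp_pos: [639.6, -201.1, 64.8]
ee_rot: [0.783, 0.622, 0.001, 0.001]
ft_force: [10.6, -1.5, 1.8]
width: 11.3
grasp_force: 25.0
```

Call:
drive_tool([
  [0,-0.05,0],
  [0,-0.1,0],
  [0,-0.1,0],
], hand=[0,0,0], twist=[0,0,0])

```text
time: 15.28
tcp_pos: [639.5, -201.0, 65.3]
ee_rot: [0.783, 0.622, 0.002, 0.002]
ft_force: [17.2, -1.6, 2.9]
width: 11.3
grasp_force: 25.0
```

The foot met the bar at x≈639.6, where the force rose from 5 to 17 N. Now raising the rear in an arc about the bar.

Call:
drive_tool([
  [0,-0.1,-0.5],
  [0,-0.25,-0.95],
  [0,-0.4,-1.35],
  [0,-0.57,-1.75],
  [0,-0.76,-2.1],
  [0,-0.96,-2.5],
  [0,-1.18,-2.85],
  [0,-1.4,-3.2],
  [0,-1.64,-3.55],
  [0,-1.9,-3.9],
], hand=[0,0,0,0,0,0,0,0,0,0], twist=[0,0,0,0,0,0,0,0,0,0])

```text
time: 16.12
tcp_pos: [620.5, -196.7, 104.4]
ee_rot: [0.783, 0.622, 0.002, 0.002]
ft_force: [12.2, -1.7, 4.6]
width: 11.1
grasp_force: 25.0
```

```bash
cat > tilt.py <<'E'
from h import *
from rig import r
s=r.get_state();p=s['tcp_pos'];u=np.array([np.cos(np.radians(-13.1)),np.sin(np.radians(-13.1)),0])
y=117+(p-[639.6,-201.3,63.5])@u; z=36+p[2]-63.5
print('t',round(s['time'],2),'ft',s['ft_force'].round(1),'w',s['width'].round(1),'rad',np.hypot(y,z).round(1),'(122.4) tilt',np.degrees(np.arctan2(z,y)-np.arctan2(36,117)).round(1))
E
python3 tilt.py
```

```text
Traceback (most recent call last):
  File "tilt.py", line 5, in <module>
    print('t',round(s['time'],2),'ft',s['ft_force'].round(1),'w',s['width'].round(1),'rad',np.hypot(y,z).round(1),'(122.4) tilt',np.degrees(np.arctan2(z,y)-np.arctan2(36,117)).round(1))
                                                                 ^^^^^^^^^^^^^^^^
AttributeError: 'float' object has no attribute 'round'
```

Call:
drive_tool([
  [0,-0.26,-0.34],
  [0,-0.54,-0.67],
  [0,-0.82,-0.99],
  [0,-1.1,-1.29],
  [0,-1.42,-1.59],
  [0,-1.74,-1.87],
  [0,-1.74,-1.87],
  [0,-1.74,-1.87],
], hand=[0,0,0,0,0,0,0,0], twist=[0,0,0,0,0,0,0,0])

```text
time: 16.78
tcp_pos: [603.7, -192.9, 123.9]
ee_rot: [0.783, 0.622, 0.002, 0.003]
ft_force: [10.7, -1.9, 9.8]
width: 11.0
grasp_force: 25.0
```

```bash
sed -i "s/s\['width'\].round(1)/round(float(s['width']),1)/" tilt.py; python3 tilt.py
```

```text
t 16.78 ft [10.7 -1.9  9.8] w 11.0 rad 125.4 (122.4) tilt 33.2
```

Call:
drive_tool([
  [0,-0.16,-0.14],
  [0,-0.32,-0.28],
  [0,-0.49,-0.41],
  [0,-0.66,-0.54],
  [0,-0.84,-0.67],
  [0,-1.01,-0.79],
  [0,-1.01,-0.79],
  [0,-1.01,-0.79],
  [0,-1.01,-0.79],
  [0,-1.01,-0.79],
], hand=[0,0,0,0,0,0,0,0,0,0], twist=[0,0,0,0,0,0,0,0,0,0])

```text
time: 17.62
tcp_pos: [594.1, -190.6, 131.9]
ee_rot: [0.783, 0.622, 0.002, 0.003]
ft_force: [12.4, -1.6, 11.2]
width: 11.2
grasp_force: 25.0
```

```bash
cat > look.py <<'E'
import sys
from h import *
from rig import r
exec(open('tilt.py').read())
k=sys.argv[1]
for n in('top','scene','wrist'):
    d=cam(r,n);save(d,f'pics/{n}{k}.png');np.savez(f'{n}{k}.npz',**d)
# tin floor polygon as seen by scene: bright, unsaturated share compared with start
S0=dict(np.load('scene0.npz'));S=dict(np.load(f'scene{k}.npz'));T0=dict(np.load('top0.npz'));T=dict(np.load(f'top{k}.npz'))
st=np.array([561.8,-184,0])
for nm,A,B in(('scene',S0,S),('top',T0,T)):
    m=np.zeros((480,640),np.uint8)
    q=[proj(A,st+u*a+np.array([-u[1],u[0],0])*b+[0,0,6]) for a,b in((-118,-78),(-118,78),(-48,78),(-48,-78))]
    cv2.fillPoly(m,[np.array(q).astype(np.int32)],255)
    g=np.abs(A['frame'].astype(int)-B['frame'].astype(int)).sum(2)
    ys,xs=np.where((m>0)&(g>90)); print(nm,'tin px',int((m>0).sum()),'changed',len(xs), 'box',(xs.min(),ys.min(),xs.max(),ys.max()) if len(xs) else None)
E
python3 look.py 7
```

```text
t 17.62 ft [12.4 -1.6 11.2] w 11.2 rad 125.8 (122.4) tilt 39.0
scene tin px 1751 changed 1465 box (np.int64(218), np.int64(259), np.int64(286), np.int64(300))
top tin px 2040 changed 1586 box (np.int64(347), np.int64(253), np.int64(405), np.int64(293))
```

```bash
cat > asc.py <<'E'
import sys
from h import *
u=np.array([np.cos(np.radians(-13.1)),np.sin(np.radians(-13.1)),0]);v=np.array([-u[1],u[0],0]);st=np.array([561.8,-184,0])
def asc(f,z,xs,ys,o=st):
    A=dict(np.load(f)); g=cv2.GaussianBlur(cv2.cvtColor(A['frame'],cv2.COLOR_RGB2GRAY),(3,3),0)
    print(f)
    for a in xs:
        print(''.join(' .:-=+*#%@'[min(9,int(g[int(round(q[1])),int(round(q[0]))])//24)] for q in (proj(A,o+u*a+v*b+[0,0,z]) for b in ys)))
if __name__=='__main__':
    for f in sys.argv[1:]: asc(f,12,range(-136,-20,5),range(88,-89,-4))
E
python3 asc.py top0.npz top7.npz scene7.npz wrist7.npz
```

```text
top0.npz
----------------=============----------------
------------------------=----=---------------
=-==-=-==-=======================-=----------
+++++++++++++++++++++++++++++++++++++=++====-
+===+****+*************************+****+===:
+==+*##################################**===-
+==+*###################################+===-
+==+*##################################**===:
+==+*###################################+===-
+==+*###################################*===:
+==+*###################################*===-
====*###################################+===-
+==+*##################################**===-
+===*###################################+===-
+==+*###################################*=+=-
+===*###################################+===-
+==+*###################################*===:
+===*###################################*===-
+==+*###################################+===:
+==+####################################*===:
+==+**********+*************************+==--
+===+++++++++==+++++++++=+++++++++++++++=====
+===+++++++++++++=+++++++++++++++++++++++++==
+================================
[... 2655 characters left out ...]
---.......
####@@-=%%%%%%%%%%%%%%++%%%%%%%%%%%%%%:......
####@@-=#*#*#**#******=*#*#######*#**#:......
####@@-=+++*++++++*+++*++++==++++=+==+:......
####@@-*@@@@@@@@@@%@%@@@@@%:-@%@@@%@%@:......
####@@-+#*#%*#+##+#%*%+#%+#::#%*#%*#%*=......
####@@--:-===::::::::::::::::::::::::::......
####%%--+=++###############%##:+#*###+-......
##@%%*-:++%%%%%%%%%%%%%%%%%%%%=-%%%%%%=......
####*+-:+%%%%%%%%%%%%%%%%%%%%%*.%%%%%%=......
###*#*-:*%%%%%%%%%%%%%%%%%%%%%=.%%%%%%=.....:
#####*=-######################-=######=...:::
#####*=-***##**################*++**#*-.:::::
#####*=-#%%%%%%%%%%%%%%%%%%%%%%%*=+%%%=::::::
#####*=-#%%%%%%%%%%%%%%%%%%%%%%%#.+%%%=::::::
+++##*=-#%%%%%%%%%%%%%%%%%%%%%%%#.+%%%=::::::
```

```bash
cat > tr.py <<'E'
import sys
from h import *
u=np.array([np.cos(np.radians(-13.1)),np.sin(np.radians(-13.1)),0]);v=np.array([-u[1],u[0],0]);bar=np.array([561.8,-184,74])-37*u
f,a,zz=sys.argv[1],np.radians(float(sys.argv[2])),float(sys.argv[3])
A=dict(np.load(f)); g=cv2.GaussianBlur(cv2.cvtColor(A['frame'],cv2.COLOR_RGB2GRAY),(3,3),0)
for x in np.arange(-60,94,3):
    s=''
    for y in range(76,-77,-4):
        X,Z=x+35,zz-4; q=proj(A,bar+u*(X*np.cos(a)-Z*np.sin(a))+v*y+[0,0,X*np.sin(a)+Z*np.cos(a)])
        i,j=int(round(q[1])),int(round(q[0])); s+=' .:-=+*#%@'[min(9,int(g[i,j])//24)] if 0<=i<480 and 0<=j<640 else '?'
    print('%4d'%x,s,q.round())
E
python3 tr.py wrist7.npz 38 28
```

```text
-60 #@@-:::::::::::::::::::::::::.......::: [181. 347.]
 -57 #@@-::::::::-::::::::::::::-........::: [183. 348.]
 -54 #@@-+#+*#**+*#**+*++*+*+*+*+.......:::: [186. 349.]
 -51 #@@-%%%%%%%%%%%*#%%%%%%%%%%%.......:::: [188. 351.]
 -48 #@@-%%%%%%%%%#%=%%%%%%%%%%%#.......:::: [190. 352.]
 -45 #@@-###########:###########=.......:::: [193. 353.]
 -42 #@%-#****#*****-#*####*****:......::::: [195. 355.]
 -39 #@%-*+*+*+++++++***+*++++++.......::::: [198. 356.]
 -36 #@%-+=++++++=+*++++=+=+=+=+.......::::: [200. 357.]
 -33 #@#-##############=**###*#*.......::::: [203. 359.]
 -30 #@#-%@@#@%%%@#%%##:@%%##%%=......:::::: [205. 360.]
 -27 #@%-@@@@@@@@@@@@@@:%@@@@@@:......:::::: [208. 362.]
 -24 #@%-@@@@@@@@%@%@%@:%@@@@@@.......:::::: [210. 363.]
 -21 #@%-:-=--:-:-:-:-:::-:-:-:.......:::::: [213. 365.]
 -18 #@%-:---::::::::::::::::::......::::::: [216. 366.]
 -15 #@=-:==:::::::::::::::::::......::--:-: [218. 368.]
 -12 #%=-==+#*#*#*#*#*#*-++*+=:......:::-:-- [221. 369.]
  -9 %%=-++#%%%%%%%%%%%%-*#%%*.......::----- [224. 371.]
  -6 %%=-++%%%%%%%%%%%%%=*%%%%......::------ [227. 373.]
  -3 %%=-+#%%%%%%%
[... 1162 characters left out ...]
+*** [298. 413.]
  60 %###---#+:-------=**+=-:::=++++=:=+***+ [302. 415.]
  63 %#####=#*+=+++++++--::::::=++++====+**+ [306. 418.]
  66 %#####*#############+++++:=+++======++= [310. 420.]
  69 %######%%%%%%%%%%%%*+++++-++++=++++++++ [315. 422.]
  72 %######@%%%%%%%%%%%++++++=+++++++++++++ [319. 425.]
  75 %######%%%%%%%%%%%%*++++-=+++=+++++++++ [323. 427.]
  78 %###################*+++-=+++=+++++=+++ [328. 430.]
  81 %##########++++++=::....-++++=======++- [332. 433.]
  84 ###########+++++*****=-:-+++=::====++=- [337. 435.]
  87 ############+*#+*****++-=+++=======++-- [342. 438.]
  90 *###############***--+===+++=+---==+--. [347. 441.]
  93 *############*##**-..:++#+##**+::++=--. [351. 444.]
```

Run:
```python
from h import *
u=np.array([np.cos(np.radians(-13.1)),np.sin(np.radians(-13.1)),0]);v=np.array([-u[1],u[0],0]);bar=np.array([561.8,-184,74])-37*u
A=dict(np.load('wrist7.npz'));a=np.radians(38)
def px(x,y,z=28): X,Z=x+35,z-4;return proj(A,bar+u*(X*np.cos(a)-Z*np.sin(a))+v*y+[0,0,X*np.sin(a)+Z*np.cos(a)])
for x in(-50,-42,-37,-33,-28,-24,-18,-14,-4,3,14,26,39):
    print(x,[A['frame'][int(round(q[1])),int(round(q[0]))].tolist() for q in(px(x,48),px(x,28),px(x,-8))],px(x,28).round())
q=px(-28,28).round();c=int(q[0])
# column scan at fixed row direction, full gray profile along image row through y=28
i=int(q[1]);print([int(k) for k in A['frame'][i,60:330:5].mean(1)])
```

```text
-50 [[216, 203, 185], [213, 202, 182], [213, 202, 183]] [175. 212.]
-42 [[177, 165, 147], [172, 162, 144], [178, 166, 149]] [182. 214.]
-37 [[119, 110, 96], [117, 108, 96], [135, 125, 109]] [187. 215.]
-33 [[187, 174, 152], [189, 175, 154], [187, 173, 151]] [190. 215.]
-28 [[251, 254, 231], [251, 254, 229], [251, 249, 225]] [195. 216.]
-24 [[238, 240, 218], [225, 225, 202], [251, 250, 226]] [199. 217.]
-18 [[103, 93, 88], [63, 58, 54], [62, 56, 54]] [204. 218.]
-14 [[84, 76, 70], [66, 59, 58], [66, 59, 55]] [208. 219.]
-4 [[217, 205, 187], [221, 209, 190], [211, 200, 180]] [219. 221.]
3 [[218, 206, 187], [219, 207, 188], [217, 205, 185]] [226. 222.]
14 [[158, 147, 131], [160, 148, 132], [156, 145, 129]] [238. 224.]
26 [[225, 214, 194], [224, 213, 193], [213, 201, 181]] [253. 227.]
39 [[111, 100, 95], [111, 99, 94], [134, 120, 99]] [270. 230.]
[136, 139, 144, 143, 140, 139, 144, 145, 144, 142, 140, 201, 114, 81, 83, 81, 70, 70, 71, 67, 66, 67, 66, 199, 177, 131, 172, 244, 107, 59, 174, 202, 207, 205, 192, 168, 174, 199, 208, 209, 198, 178, 101, 80, 79, 82, 80, 81, 75, 124, 184, 206, 204, 192]
```

The colours settle it. The tray floor where the front row lay is now bare dark steel, beyond the lip is sunlit tin floor, and a pair of pins shows in the tin. The mid and back rows are in place. Lowering along the same arc.

Call:
drive_tool([
  [0,0.17,0.12],
  [0,0.52,0.38],
  [0,0.85,0.65],
  [0,1.17,0.92],
  [0,1.49,1.2],
  [0,1.81,1.5],
  [0,2.11,1.8],
  [0,2.39,2.12],
  [0,2.67,2.45],
  [0,2.9,2.79],
], hand=[0,0,0,0,0,0,0,0,0,0], twist=[0,0,0,0,0,0,0,0,0,0])

```text
time: 18.6
tcp_pos: [621.6, -197.1, 102.7]
ee_rot: [0.783, 0.622, 0.001, 0.001]
ft_force: [9.8, -1.3, 6.5]
width: 11.3
grasp_force: 25.0
```

Call:
drive_tool([
  [0,0.22,0.35],
  [0,0.46,0.7],
  [0,0.68,1.05],
  [0,0.9,1.4],
  [0,1.1,1.8],
  [0,1.29,2.2],
  [0,1.46,2.6],
  [0,1.61,2.95],
  [0,1.74,3.25],
  [0,1.8,3.4],
], hand=[0,0,0,0,0,0,0,0,0,0], twist=[0,0,0,0,0,0,0,0,0,0])

```text
time: 19.43
tcp_pos: [638.6, -201.0, 67.7]
ee_rot: [0.783, 0.622, 0.001, 0.001]
ft_force: [6.3, -1.6, 1.4]
width: 11.2
grasp_force: 25.0
```

```bash
python3 tilt.py
```

```text
t 19.43 ft [ 6.3 -1.6  1.4] w 11.2 rad 122.8 (122.4) tilt 2.0
```

Call:
drive_tool([
  [0,0.08,0.15],
  [0,0.12,0.25],
  [0,0.15,0.35],
  [0,0.15,0.35],
], hand=[0,0,0,0], twist=[0,0,0,0])

```text
time: 19.77
tcp_pos: [639.6, -201.2, 64.6]
ee_rot: [0.783, 0.622, 0.0, 0.0]
ft_force: [1.4, -0.3, 5.0]
width: 11.4
grasp_force: 25.0
```

```bash
python3 tilt.py
```

```text
t 19.77 ft [ 1.4 -0.3  5. ] w 11.4 rad 122.7 (122.4) tilt 0.5
```

Call:
drive_tool([
  [0,0,0],
  [0,0,0],
  [0,0,0],
  [0,0,0],
  [0,0,-1],
  [0,0,-3],
  [0,0,-5.5],
  [0,0,-8],
  [0,0,-11],
  [0,0,-13],
], hand=[0.1,0.2,0.3,0.3,0.3,0.3,0.3,0.3,0.3,0.3], twist=[0,0,0,0,0,0,0,0,0,0])

```text
time: 20.6
tcp_pos: [639.3, -201.2, 197.8]
ee_rot: [0.783, 0.622, 0.001, 0.001]
ft_force: [0.3, -0.9, 0.6]
width: 27.8
grasp_force: 0.0
```

Call:
drive_tool([
  [0,-2,-3],
  [0,-4,-5],
  [0,-7,-6],
  [0,-9,-6],
  [0,-10,-6],
  [0,-10,-6],
], hand=[0.3,0.3,0.3,0.3,0.3,0.3], twist=[0,0,0,0,0,0])

```text
time: 21.1
tcp_pos: [540.6, -178.2, 255.2]
ee_rot: [0.783, 0.622, 0.0, 0.001]
ft_force: [-0.2, 1.1, 0.2]
width: 27.7
grasp_force: 0.0
```

```bash
python3 look.py 8; python3 tr.py wrist8.npz 0 33 | cut -c1-44; python3 asc.py wrist8.npz
```

```text
t 21.1 ft [-0.2  1.1  0.2] w 27.7 rad 228.2 (122.4) tilt 69.0
scene tin px 1751 changed 1413 box (np.int64(219), np.int64(259), np.int64(289), np.int64(300))
top tin px 2040 changed 1314 box (np.int64(344), np.int64(255), np.int64(405), np.int64(293))
 -60 #@@@@@@@@@@@@@@@@@@@@@@@@@@@@@**%****++
 -57 #@@@@@@@@@@@@@@@@@@@@@@@@@@@@@**#*****+
 -54 #@@@@@@@@@@@@@@@@@@@@@@@@@@@@@**#***=-:
 -51 #@@@@@@@@@@@@@@@@@@@@@@@@@@@@@**#=-::::
 -48 #@@@@@@@@@@@@@@@@@@@@@@@@@@@@@##%===---
 -45 #@@@@@@@@@@@@@@@@@@@@@@@@@@@@@##%+***+=
 -42 #@*+*######%%+****+*####%%%%%*++*+==*==
 -39 *@*-:=========-=-=---===-=========-=+*+
 -36 %%+-:=============--==============-=***
 -33 %#+-:=============--==============-=+**
 -30 **+-:=============--==============-=+++
 -27 ##+-:=============--==============-=+++
 -24 ##+--=============--==============-=+*+
 -21 ##+-:=============--==============-==*+
 -18 ##+--=============--==============--+**
 -15 ##+-===============================-+++
 -12 *#+-*********#####*=*******#######*-=+-
  -9 ##==+##############-###############:---
  -6 ##=====+**%########-*#####*******
[... 1906 characters left out ...]
@@@@@***#+
####@@@@@@@@@@@@@@@@@@@@@@@@@@@@@@@@@@@@***#+
####@@@@@@@@@@@@@@@@@@@@@@@@@@@@@@@@@@@@***%+
#*##@@@@@@@@@@@@@@@@@@@@@@@@@@@@@@@@@@@@***#+
####@@@@@@@@@@@@@@@@@@@@@@@@@@@@@@@@@@@@***%*
####@@@@@@@@@@@@@@@@@@@@@@@@@@@@@@@@@@@@***#*
#*##@@@@@@@@@@@@@@@@@@@@@@@@@@@@@@@@@@@@***#*
####@@@@@@@@@@@@@@@@@@@@@@@@@@@@@@@@@@@@**##+
####@@@@@@@@@@@@@@@@@@@@@@@@@@@@@@@@@@@@###%+
####@@*%@@@@@@##%%%%%%%%@%#@@@@@@%%%%%%%***#+
####@#=:-=========-==-=-=-=--==-=============
##%%%#=:=================-=-=================
##****=::================-=-=================
#####*=:-================-=-=================
#####*=:-================-=-=================
#####*=:-================-=-=================
```

The maps agree: both front pins lie in the tin against its front wall, the front row of the tray is empty, the four other pins are in place, and the tray is flat on the stand. Handing in.

```bash
python3 -c "
from rig import r
print(r.hand_in())"
```

```text
the job is handed in; nothing more can be done
None
```

The job is handed in at about 21 s: the two front pins are in the tin, the other four are still in the tray flat on the stand, and the gripper is clear; the last check was on the camera pixels, because all 10 picture views were used.

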